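# Sort the parts left over from a computer rebuild

## Robot

A 7-joint arm with a two-finger parallel gripper is mounted at the origin on the work surface. World frame = base frame: x ahead of the robot, y to its left, z up, the work surface at z = 0. Lengths are in m, angles in rad, forces in N, time in s.
With the tool pointing down it reaches from about 0.425 to 1.025 m from the base axis. Payload 9.4 kg.
Tool frame: the origin (TCP) lies midway between the tips of the shut fingers; the grasp point (between the pads) lies 19 mm behind it; z points along the fingers, y is the line along which they close (so a half turn about z gives the same grasp; the last joint's range is limited). The gripper opens to 93 mm and grips with 3 to 60 N. Pads are 15 mm wide; open, the fingers measure 128 mm over their backs; the gripper's body (75 mm by 188 mm) begins 65 mm behind the grasp point.
Start: joints at [1.248, 0.599, -0.003, 1.599, 0.002, 0.943, -0.08], TCP at [0.176, -0.703, 0.219] pointing down, gripper open.
Joint ranges: [-2.57, 2.57], [-0.35, 1.97], [-1.29, 1.29], [0.11, 2.56], [-1.05, 4.19], [0.11, 1.86], [-2.63, 2.63]. Speed limits (rad/s): [2.22, 2.22, 3.01, 3.01, 3.14, 3.14, 3.14].

## Interface

Orientations are given as a unit quaternion [w, x, y, z].
In Python, from cell import manip, cams, close_job gives the robot as it stands. The module is installed in compiled form; this text tells all that it offers.
- The arm moves only by the tool servo_tool, never from a script. Its argument "deltas" is a list of rows, each a list of 5 numbers: the closure, from 0 (fully open) to 1 (shut), then the shift along the tool's x, y, z in mm, then the turn about the tool's z in rad. A call has 1 to 8 rows; each row is the pose to reach, as a shift and turn from the pose commanded when the call began, along the tool's axes at that moment; what a row does not reach only later rows make up. A row lasts 1/12 s, in which the tool goes at most 41.7 mm and 7.16 degrees, less where a joint would pass 70% of its speed; a pose out of reach is approached as far as the arm can. A call with a gripper value outside its range is refused whole. The fingers move at their own pace and stop on an object; the grip force is fixed at half the most. Time passes only in rows, so rows that repeat a pose let the fingers close. It gives the time, the measured TCP pose, the force, the opening and the grip force at its end, in the units of the state.
- manip.state(): the state, without advancing time (a new reading comes with each control period).
- cams.capture(name): name is "side" or "top" or "wrist"; returns a dict with "pixels" (384x512x3 uint8, red, green, blue), "camera_matrix" (3x3 intrinsics, pixels), "k1" (the pictures are not rectified: a ray, as slopes to the right and down, at radius r is drawn at 1 + k1 r^2 times it, then the intrinsics apply), "view" (4x4, takes a point from world to camera coordinates); the wrist camera has in their place "hand_eye" (4x4, takes a point from camera to tool coordinates, whose origin is the TCP and whose axes are the flange's). Camera axes: x right, y down, z forward; pixel columns grow to the right and rows downward; lengths in m; the calibration is good to about 2 mm. A picture is of the moment at which its call begins: read the wrist's pose just before it. There is no depth.
- close_job(): hands the job in; it is judged then, once.
The state is a dict: "time": time; "q": joint angles; "dq": joint speeds; "joint_torque": joint torques, N m; "eef_pos": TCP position; "orientation": TCP orientation; "ft_force": force on the tool from outside, world axes, zero at the start; "moment": the same for the moment, N m; "grip_width": opening from 0.0 (shut) to 1.0 (fully open); "grip_force": force on a finger pad.
Only numpy, scipy, OpenCV 4.12 (cv2) and the standard library are available. Lean on these libraries where they do the work, as an engineer would, in place of code of your own. Each camera call takes 0.05 s, during which the arm holds its last target. There are 200 camera calls.

## Task

Sort the parts from the rebuild into the trays on the desk: both fans into the yellow tray, both pocket drives into the blue tray and the copper heatsink into the green tray. Set each part down, do not drop it, so that it lies flat on the tray's floor the same way up as it lay on the desk, with nothing stacked or leaning on a wall. Leave the screwdriver and the screw jar where they are.

Things in the scene. Friction and masses are not known exactly. Their poses are not given: they have to be found in the camera images.
- fan_white: loose small case fan, square black frame 40 x 40 x 20 mm (tall), rotor and blades white on top, about 35 g, solid to grip (no fingers fit into it). Lies flat, rotor up. Origin: centre of the underside; x and y along the sides of the square, z up.
- fan_red: loose small case fan, square black frame 40 x 40 x 20 mm (tall), rotor and blades red on top, about 35 g, solid to grip (no fingers fit into it). Lies flat, rotor up. Origin: centre of the underside; x and y along the sides of the square, z up.
- drive_silver: loose pocket solid-state drive, pale silver aluminium flat rectangular case with thin grey ribs on top, 80 x 34 x 12 mm (long x, wide y, tall z), about 70 g. Lies flat, ribs up. Origin: centre of the underside; grip across the 34 mm (y).
- drive_black: loose pocket solid-state drive, black flat rectangular case with thin grey ribs on top, 80 x 34 x 12 mm (long x, wide y, tall z), about 70 g. Lies flat, ribs up. Origin: centre of the underside; grip across the 34 mm (y).
- heatsink: loose copper-coloured heatsink with five fins, 44 x 44 x 24 mm (tall), about 120 g, fins upright and running along its x, solid to grip on any side. Lies base down. Origin: centre of the underside; x and y along the sides of the square, z up.
- tray_blue: shallow open blue plastic tray that does not move, outside 130 mm (its x) x 180 mm (its y), 22 mm high; walls and floor 4 mm thick, so inside 122 x 172 mm, 18 mm deep. Origin: centre of the underside, on the desk; the inner floor is 4 mm above it. Turned at most about 12 degrees from its long side running along world y. Place for the two drives.
- tray_yellow: shallow open yellow plastic tray that does not move, outside 130 mm (its x) x 180 mm (its y), 22 mm high; walls and floor 4 mm thick, so inside 122 x 172 mm, 18 mm deep. Origin: centre of the underside, on the desk; the inner floor is 4 mm above it. Turned at most about 12 degrees from its long side running along world y. Place for the two fans.
- tray_green: shallow open green plastic tray that does not move, outside 130 mm (its x) x 180 mm (its y), 22 mm high; walls and floor 4 mm thick, so inside 122 x 172 mm, 18 mm deep. Origin: centre of the underside, on the desk; the inner floor is 4 mm above it. Turned at most about 12 degrees from its long side running along world y. Place for the heatsink.
- screwdriver: loose screwdriver with a red handle, 150 mm long, 26 mm thick, lying on the desk among the parts, roughly along world x, handle toward the robot; to be left alone. Origin: midway along it, on the desk.
- screw_jar: loose small grey glass jar with a white cap, 36 mm across, 45 mm tall, standing on the desk among the parts; to be left alone. Origin: centre of its underside.
Things that resemble listed ones, but are neither listed nor needed, are in the scene too. Leave any purple or turquoise look-alike of the fan_white alone.

How it is judged:
By the outcome, as a careful person would: the job done as asked, in the order asked, and still so for the second after the job is handed in, with the robot touching nothing.
It also fails if it takes over 128 s, if anything falls off the work surface, if the arm or the gripper's body presses on something with over 40 N, if the wrist force passes 120 N, or if a joint passes its speed limit or range.

## Working session

There is one attempt and no reset: what is moved stays moved. The work goes in short steps, Python scripts to look and compute and a tool call to move; the robot and the scene stay as the last step left them, time stands still between calls to the robot, and variables do not carry over. Pictures are saved under pics/ and viewed, at most 14 in all, crops included, and the job is handed in when it is done.

Besides the shell and the picture viewer there is one more tool, called after "Emit:" as name(argument=value, ...) on one line, values as JSON. servo_tool: Moves the arm, as the interface text tells. Its arguments: {"type":"object","properties":{"deltas":{"type":"array"}},"required":["deltas"]}

```bash
mkdir -p pics; cat > h.py <<'E'
import numpy as np, cv2
from cell import manip, cams, close_job
from scipy.spatial.transform import Rotation as R
def cap(n):
    s=manip.state(); c=cams.capture(n)
    if n=='wrist':
        q=s['orientation']; T=np.eye(4); T[:3,:3]=R.from_quat([q[1],q[2],q[3],q[0]]).as_matrix(); T[:3,3]=s['eef_pos']
        c['view']=np.linalg.inv(T@c['hand_eye'])
    return c
def save(c,f): cv2.imwrite('pics/'+f,c['pixels'][:,:,::-1])
def ray(c,u,v):
    K=np.array(c['camera_matrix'])
    x,y=(u-K[0,2])/K[0,0],(v-K[1,2])/K[1,1]
    a,b=x,y
    for _ in range(30):
        f=1+c['k1']*(a*a+b*b); a,b=x/f,y/f
    V=np.linalg.inv(np.array(c['view'])); d=V[:3,:3]@[a,b,1]
    return V[:3,3],d
def onz(c,u,v,z):
    o,d=ray(c,u,v); return o+d*(z-o[2])/d[2]
def proj(c,P):
    V=np.array(c['view']);p=V[:3,:3]@P+V[:3,3];a,b=p[0]/p[2],p[1]/p[2];f=1+c['k1']*(a*a+b*b)
    K=np.array(c['camera_matrix']);return K[0,0]*a*f+K[0,2],K[1,1]*b*f+K[1,2]
def tri(l):
    A=np.zeros((3,3));B=np.zeros(3)
    for c,u,v in l:
        o,d=ray(c,u,v);d=d/np.linalg.norm(d);M=np.eye(3)-np.outer(d,d);A+=M;B+=M@o
    return np.linalg.solve(A,B)
E
python3 - <<'E'
from h import *
import pickle
print(manip.state())
D={}
for n in('top','side','wrist'):
    c=cap(n);D[n]=c;print(n,np.round(c['view'],3).tolist(),np.array(c['camera_matrix']).tolist(),c['k1'])
pickle.dump(D,open('d.pkl','wb'))
im=cv2.resize(D['top']['pixels'],(800,600),interpolation=cv2.INTER_CUBIC)
cv2.imwrite('pics/top0.png',im[:,:,::-1])
im=cv2.resize(D['side']['pixels'],(800,600),interpolation=cv2.INTER_CUBIC)
cv2.imwrite('pics/side0.png',im[:,:,::-1])
E
```

```text
{'time': 0.0, 'q': array([ 1.24828966,  0.60014218, -0.00256414,  1.6001418 ,  0.00174564,
        0.94289377, -0.07982248]), 'dq': array([-0.00114219, -0.00032352,  0.00152474,  0.00069914, -0.00146346,
       -0.00048396, -0.00105096]), 'joint_torque': array([-6.34811840e-04, -7.65073514e+01,  1.49687603e+00, -2.52355385e+01,
       -5.24622935e-02,  1.67242298e-02,  1.80907282e-04]), 'eef_pos': array([ 0.17630789, -0.70272058,  0.21774308]), 'orientation': array([-7.78923414e-04,  9.92455269e-01,  1.22604697e-01, -1.41195772e-04]), 'ft_force': array([ 0.75667958,  0.81225359, -1.47180674]), 'moment': array([0.02239794, 0.01790356, 0.0204163 ]), 'grip_force': 0.0, 'grip_width': 1.003053679870391}
top [[0.005, -1.0, 0.003, 0.008], [-0.99, -0.005, -0.143, 0.51], [0.143, -0.002, -0.99, 0.787], [0.0, 0.0, 0.0, 1.0]] [[366.3417960661363, 0.0, 257.3371364001187], [0.0, 366.3417960661363, 194.08312963261804], [0.0, 0.0, 1.0]] -0.030801319737720913
side [[-0.682, -0.732, 0.0, 0.347], [-0.427, 0.398, -0.812, 0.221], [0.594, -0.553, -0.584, 0.973], [0.0, 0.0, 0.0, 1.0]] [[423.8216634242343, 0.0, 258.91738933239475], [0.0, 423.8216634242343, 190.4932722943917], [0.0, 0.0, 1.0]] -0.0736430225268655
wrist [[0.244, -0.97, -0.001, -0.726], [-0.935, -0.235, 0.267, -0.033], [-0.259, -0.064, -0.964, 0.39], [0.0, 0.0, 0.0, 1.0]] [[269.9858988453094, 0.0, 258.1281846068632], [0.0, 269.9858988453094, 189.97377091462346], [0.0, 0.0, 1.0]] 0.008948912229644803
```

View pics/top0.png

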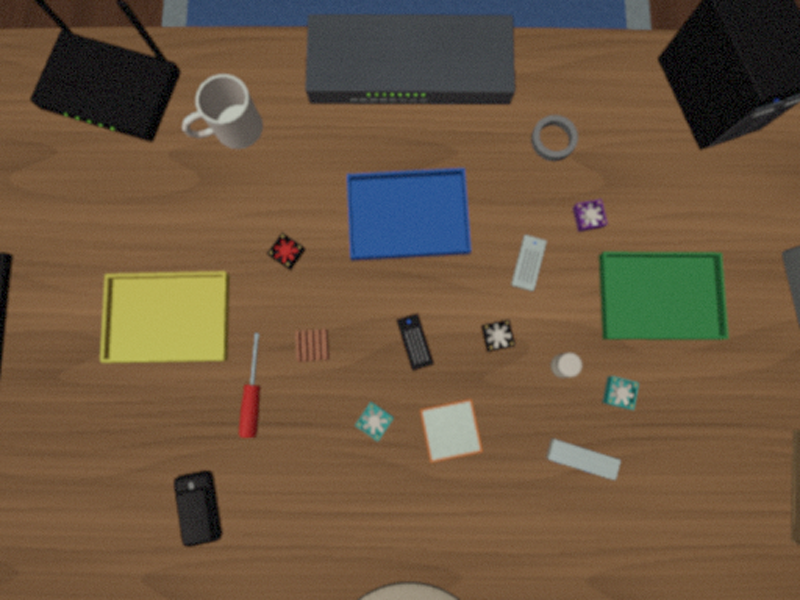

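View pics/side0.png

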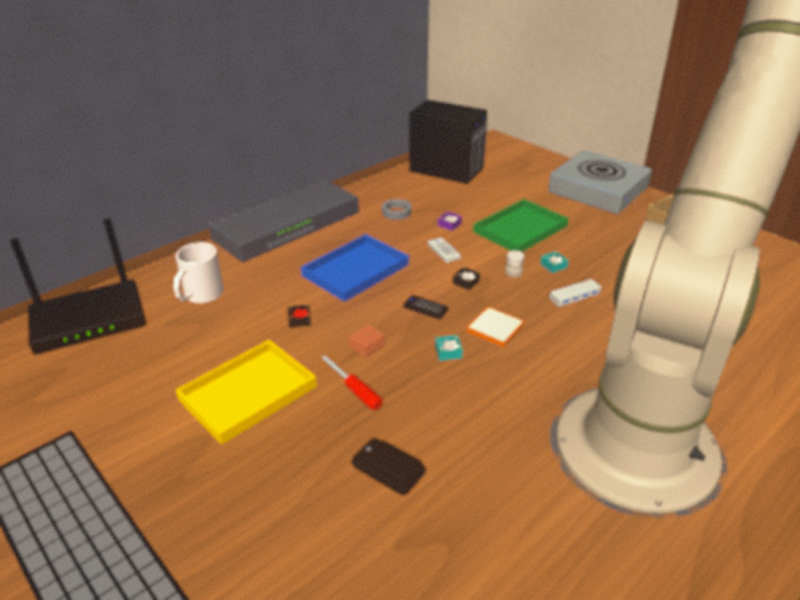

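The top view (800x600 scale) shows these candidates:
- **White fans:** (498,335) has a black frame, so it is fan_white. (590,215) is purple, and (374,422) and (622,393) are turquoise, so I leave those three.
- **Red fan:** (286,251), the only one.
- **Silver drive:** (529,263) has ribs and is about 80x34. (584,459) is a hub, with ports visible in the side view.
- **Black drive:** (414,341) has ribs. (197,508) is a phone.
- **Heatsink:** (312,345).

I'll confirm these in one crop and measure.

```bash
python3 - <<'E'
from h import *
import pickle
D=pickle.load(open('d.pkl','rb'));t,s=D['top'],D['side']
k=.64
P={'fan_white':((498,335),(466,277)),'fan_red':((286,251),(299,315)),'silver':((529,263),(444,249)),'black':((414,341),(426,307)),'heatsink':((312,345),(366,338)),
'hub':((584,459),(576,291)),'jar':((568,365),(515,258)),
'bNW':((348,174),(302,266)),'bNE':((465,170),(368,237)),'bSE':((469,253),(408,264)),'bSW':((351,259),(346,296)),
'yNW':((105,273),(178,392)),'yNE':((227,272),(269,344)),'ySE':((227,361),(315,382)),'ySW':((101,362),(222,437)),
'gNW':((601,253),(475,222)),'gNE':((722,252),(525,202)),'gSE':((726,338),(568,222)),'gSW':((604,339),(519,249))}
for n,(a,b) in P.items():
    p=tri([(t,a[0]*k,a[1]*k),(s,b[0]*k,b[1]*k)]);print(n,np.round(p*1e3).astype(int),'plane20',np.round(onz(t,a[0]*k,a[1]*k,.022)[:2]*1e3).astype(int), 'reach',round(np.hypot(p[0],p[1]),3))
# orientation by segmentation in top at z plane
g=t['pixels'][105:310,150:420]
cv2.imwrite('pics/crop.png',cv2.resize(g,(790,600),interpolation=cv2.INTER_CUBIC)[:,:,::-1])
E
```

```text
fan_white [ 468 -130   12] plane20 [ 466 -129] reach 0.486
fan_red [593 186  11] plane20 [590 183] reach 0.621
silver [ 577 -180    7] plane20 [ 573 -177] reach 0.605
black [458  -8   5] plane20 [457  -7] reach 0.458
heatsink [452 143  17] plane20 [450 141] reach 0.474
hub [ 290 -251   12] plane20 [ 290 -248] reach 0.383
jar [ 423 -225   37] plane20 [ 423 -230] reach 0.479
bNW [710  94  22] plane20 [710  93] reach 0.716
bNE [719 -86  14] plane20 [717 -84] reach 0.724
bSE [594 -90   1] plane20 [588 -88] reach 0.601
bSW [580  87  13] plane20 [578  87] reach 0.586
yNW [554 452  18] plane20 [555 452] reach 0.716
yNE [560 273  11] plane20 [557 270] reach 0.623
ySE [429 270   9] plane20 [426 263] reach 0.506
ySW [423 449  17] plane20 [423 448] reach 0.617
gNW [ 587 -284   30] plane20 [ 589 -286] reach 0.652
gNE [ 596 -478    7] plane20 [ 592 -470] reach 0.764
gSE [ 465 -472    9] plane20 [ 463 -466] reach 0.663
gSW [ 461 -287   15] plane20 [ 461 -284] reach 0.543
```

View pics/crop.png

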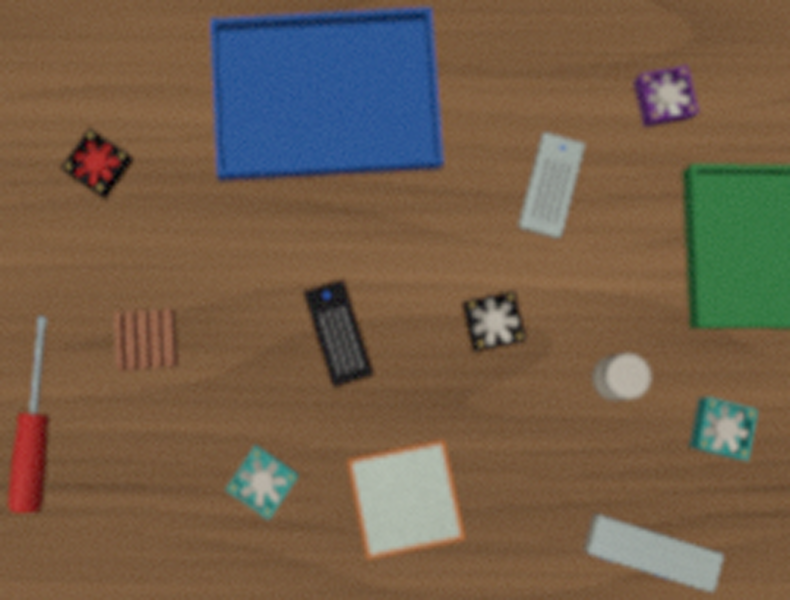

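The crop confirms them: white/black-frame fan (493,322), red fan (96,163), ribbed silver drive (552,185), ribbed black drive (338,333) and heatsink (145,339). The purple and turquoise fans and the hub are decoys. Next I'll compute poses and the first move.

```bash
cat >> h.py <<'E'
def yaw(s=None):
    s=s or manip.state(); q=s['orientation']; X=R.from_quat([q[1],q[2],q[3],q[0]]).as_matrix()[:,0]; return np.arctan2(X[1],X[0])
def go(x,y,z,ps=None):   # mm, deg -> deltas in tool axes
    s=manip.state(); a=yaw(s); q=s['orientation']; M=R.from_quat([q[1],q[2],q[3],q[0]]).as_matrix()
    d=M.T@(np.array([x,y,z])-s['eef_pos']*1e3)
    th=0 if ps is None else a-np.radians(ps)
    th=(th+np.pi/2)%np.pi-np.pi/2
    print('go',(x,y,z,ps),'->',np.round(d,1),'turn',round(th,3),'rows',max(np.linalg.norm(d)/41.7,abs(np.degrees(th))/7.16).round(1))
def rect(c,pts,z):
    p=np.array([onz(c,u,v,z)[:2]*1e3 for u,v in pts]); e=p[[1,2,3,0]]-p
    ang=np.degrees(np.arctan2(e[:,1],e[:,0])); 
    return p.mean(0).round(1),np.linalg.norm(e,axis=1).round(1),ang.round(1)
E
python3 - <<'E'
from h import *
import pickle
D=pickle.load(open('d.pkl','rb'));t=D['top'];f=205/600
C={'white':(((463,302),(514,293),(524,343),(474,351)),.02),'red':(((91,131),(132,162),(104,196),(61,166)),.02),'silver':(((543,134),(585,143),(562,236),(520,227)),.012),'black':(((304,291),(345,281),(372,373),(334,385)),.012),'hs':(((115,313),(174,309),(176,365),(118,369)),.024)}
for n,(p,z) in C.items(): print(n,*rect(t,[(150+u*f,105+v*f) for u,v in p],z))
k=.64
for n,p in {'b':((348,174),(465,170),(469,253),(351,259)),'y':((105,273),(227,272),(227,361),(101,362)),'g':((601,253),(722,252),(726,338),(604,339))}.items(): print(n,*rect(t,[(u*k,v*k) for u,v in p],.022))
print(np.round(cams.capture('wrist')['hand_eye'],3)); print(manip.state()['q'],np.degrees(yaw()))
go(468,-130,200,9)
E
```

```text
white [ 464.7 -129.5] [40.7 39.7 39.5 39. ] [ -79.7 -169.9   99.3   11.8]
red [589.4 183.5] [42.  34.9 42.6 36.7] [-126.9  142.3   55.4  -38.5]
silver [ 576.1 -180.3] [34.6 79.  34.1 79. ] [-102.1  164.7   78.   -15. ]
black [457.  -9.] [33.3 75.2 31.1 77.3] [ -75.9 -163.7  107.7   17.9]
hs [450.1 140.3] [45.8 43.3 44.7 43.4] [ -85.8 -176.6   94.3    4.8]
b [648.2   1.8] [177.7 129.2 175.3 132. ] [ -87.6 -178.1   93.3    3. ]
y [490.6 358.3] [182.6 131.3 184.4 131.8] [ -89.3 -177.2   90.9    2. ]
g [ 526.4 -376.3] [183.8 129.4 181.3 128.4] [-89.1 178.3  90.7  -0.6]
[[ 0.    -0.964 -0.267  0.073]
 [ 1.     0.     0.     0.002]
 [ 0.    -0.267  0.964 -0.166]
 [ 0.     0.     0.     1.   ]]
[ 1.24831807  0.59986608 -0.00252011  1.59983289  0.00181331  0.9429393
 -0.07982918] 14.083070032135856
go (468, -130, 200, 9) -> [ 422.3 -484.7   18.5] turn 0.089 rows 15.4
```

Emit:
servo_tool(deltas=[[0.3, 26, -30, 1, 0.01], [0.3, 52, -60, 2, 0.02], [0.3, 78, -90, 4, 0.03], [0.3, 105, -120, 5, 0.04], [0.3, 131, -150, 7, 0.05], [0.3, 157, -180, 8, 0.06], [0.3, 183, -210, 9, 0.07], [0.3, 209, -240, 9, 0.08]])

```text
time: 0.87
eef_pos: [0.3211, -0.4177, 0.2095]
orientation: [-0.0, 0.997, 0.082, -0.0]
ft_force: [1.1, -0.8, 0.0]
grip_width: 0.702
grip_force: 0.0
```

```bash
python3 -c "
from h import *
print(manip.state()['eef_pos']);go(450,-130,190,10)"
```

```text
[ 0.3210965  -0.41771478  0.20950476]
go (450, -130, 190, 10) -> [ 174.4 -262.6   19.5] turn -0.009 rows 7.6
```

Emit:
servo_tool(deltas=[[0.3, 24, -36, 3, 0], [0.3, 49, -73, 6, 0], [0.3, 73, -110, 9, -0.01], [0.3, 98, -146, 12, -0.01], [0.3, 122, -183, 15, -0.01], [0.3, 147, -220, 18, -0.01], [0.3, 170, -255, 20, -0.01], [0.3, 170, -255, 20, -0.01]])

```text
time: 1.53
eef_pos: [0.4484, -0.1347, 0.1895]
orientation: [-0.001, 0.996, 0.091, 0.001]
ft_force: [0.6, -0.2, -0.3]
grip_width: 0.698
grip_force: 0.0
```

```bash
python3 - <<'E'
from h import *
print(manip.state()['eef_pos'],np.degrees(yaw()))
c=cap('wrist')
import pickle;pickle.dump(c,open('w1.pkl','wb'))
for n,p in {'w':(.467,-.130,.02)}.items():print(proj(c,np.array(p)))
cv2.imwrite('pics/w1.png',cv2.resize(c['pixels'],(800,600),interpolation=cv2.INTER_CUBIC)[:,:,::-1])
E
```

```text
[ 0.4484041  -0.13469762  0.18950354] 10.396697437154497
(np.float64(256.01911282983986), np.float64(160.26800860981422))
```

View pics/w1.png

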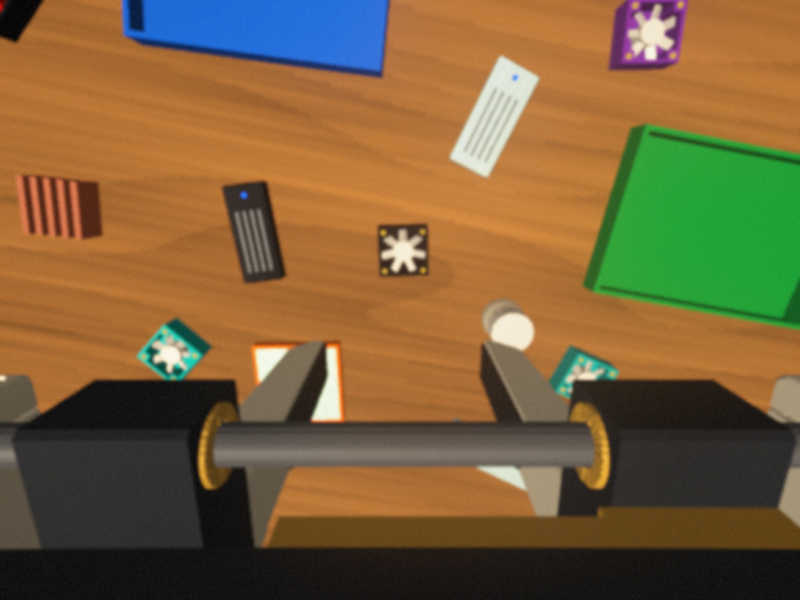

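The wrist view shows fan_white centred at (403,250), with corners (378,225), (427,224), (428,275) and (379,276). I'll measure everything in this view and triangulate against the top view.

```bash
python3 - <<'E'
from h import *
import pickle
D=pickle.load(open('d.pkl','rb'));t=D['top'];c=pickle.load(open('w1.pkl','rb'));f=205/600;k=.64
W={'white':(((378,225),(427,224),(428,275),(379,276)),.02),'silver':(((501,56),(539,78),(488,177),(450,158)),.012),'black':(((223,187),(265,181),(284,274),(247,282)),.012)}
for n,(p,z) in W.items(): print(n,*rect(c,[(u*k,v*k) for u,v in p],z))
T={'white':(493,322),'silver':(552.5,185),'black':(339,332.5)}
for n,(a,b) in T.items():
    m=np.mean(W[n][0],0)*k; print(n,tri([(t,150+a*f,105+b*f),(c,*m)]).round(4))
print('blue',[onz(c,u*k,v*k,.022)[:2].round(3) for u,v in((389,0),(382,76),(126,36))])
print('green',[onz(c,u*k,v*k,.022)[:2].round(3) for u,v in((647,125),(597,291))])
go(467,-131,5,10)
E
```

```text
white [ 467.4 -132.3] [38.6 41.1 39.9 41.1] [ -78.4 -167.6  101.6   10.6]
silver [ 577. -182.] [32.3 77.7 33.3 78.6] [-106.3  164.7   75.3  -16. ]
black [458.8 -12. ] [33.7 75.1 32.2 77.6] [ -71.7 -162.5  112.7   18.7]
white [ 0.4658 -0.1321  0.0053]
silver [ 0.5845 -0.1891 -0.0271]
black [ 0.4579 -0.0091  0.0032]
blue [array([ 0.636, -0.092]), array([ 0.589, -0.095]), array([0.581, 0.085])]
green [array([ 0.591, -0.292]), array([ 0.464, -0.294])]
go (467, -131, 5, 10) -> [ 18.1   0.7 184.5] turn 0.009 rows 4.4
```

Emit:
servo_tool(deltas=[[0.3, 18, 1, 30, -0.02], [0.3, 18, 1, 65, -0.02], [0.3, 18, 1, 100, -0.02], [0.3, 18, 1, 135, -0.02], [0.3, 18, 1, 160, -0.02], [0.3, 18, 1, 176, -0.02], [0.3, 18, 1, 184, -0.02], [0.3, 18, 1, 184, -0.02]])

```text
time: 2.25
eef_pos: [0.4634, -0.1381, 0.0042]
orientation: [-0.0, 0.995, 0.098, -0.001]
ft_force: [-1.3, 0.1, -0.1]
grip_width: 0.701
grip_force: 0.0
```

Emit:
servo_tool(deltas=[[1, 0, 0, 0, 0], [1, 0, 0, 0, 0], [1, 0, 0, 0, 0], [1, 0, 0, 0, 0], [1, 0, 0, 0, 0], [1, 0, 0, 0, 0], [1, 0, 0, 0, 0], [1, 0, 0, 0, 0]])

```text
time: 2.92
eef_pos: [0.4647, -0.138, 0.0066]
orientation: [0.0, 0.995, 0.098, 0.001]
ft_force: [-0.4, 0.6, 9.0]
grip_width: 0.429
grip_force: 30.0
```

Emit:
servo_tool(deltas=[[1, 0, 0, -5, 0], [1, 0, 0, -20, 0], [1, 0, 0, -45, 0], [1, 0, 0, -70, 0], [1, 0, 0, -90, 0], [1, 0, 0, -100, 0], [1, 0, 0, -100, 0], [1, 0, 0, -100, 0]])

```text
time: 3.58
eef_pos: [0.4644, -0.138, 0.1063]
orientation: [0.0, 0.995, 0.098, 0.001]
ft_force: [-0.6, -0.1, -0.3]
grip_width: 0.426
grip_force: 30.0
```

```bash
python3 - <<'E'
from h import *
import time
for i in range(3):
    s=manip.state();print(s['eef_pos'].round(4),s['ft_force'].round(1),s['grip_force'],s['dq'].round(3));cams.capture('top')
go(490,322,107,2)
go(467,-131,107,11.5)
E
```

```text
[ 0.4644 -0.138   0.1063] [-0.6 -0.1 -0.3] 29.999880194664 [-0.003  0.031 -0.     0.01   0.002 -0.01  -0.   ]
[ 0.4641 -0.1379  0.1056] [-0.1 -0.3 -0.7] 29.999653100967407 [-0.001  0.02  -0.001  0.005  0.    -0.001 -0.   ]
[ 0.4638 -0.1378  0.1051] [ 0.3  0.9 -1.1] 29.999761283397675 [-0.     0.015  0.     0.003 -0.     0.    -0.   ]
go (490, 322, 107, 2) -> [ 115.3 -445.8   -2.1] turn 0.161 rows 11.0
go (467, -131, 107, 11.5) -> [ 4.5 -6.  -2.1] turn -0.005 rows 0.2
```

Emit:
servo_tool(deltas=[[1, 6, -25, 0, 0.02], [1, 14, -55, 0, 0.04], [1, 23, -90, 0, 0.06], [1, 32, -125, 0, 0.08], [1, 41, -160, 0, 0.1], [1, 50, -195, 0, 0.12], [1, 59, -230, 0, 0.14], [1, 68, -265, 0, 0.16]])

```text
time: 4.4
eef_pos: [0.4786, 0.137, 0.1045]
orientation: [0.0, 1.0, 0.017, -0.001]
ft_force: [0.3, 0.4, -0.5]
grip_width: 0.425
grip_force: 30.0
```

```bash
python3 -c "
from h import *
print(manip.state()['eef_pos']);go(488,322,107,2)"
```

```text
[0.47861067 0.13699248 0.10451362]
go (488, 322, 107, 2) -> [  15.8 -184.6   -2.7] turn 0.0 rows 4.4
```

Emit:
servo_tool(deltas=[[1, 3, -34, -2, 0], [1, 6, -68, -2, 0], [1, 9, -102, -2, 0], [1, 12, -136, -2, 0], [1, 14, -165, -2, 0], [1, 15, -180, -2, 0], [1, 16, -185, -2, 0], [1, 16, -185, -2, 0]])

```text
time: 5.07
eef_pos: [0.4883, 0.321, 0.1067]
orientation: [0.001, 1.0, 0.019, -0.001]
ft_force: [0.5, -0.7, -0.7]
grip_width: 0.428
grip_force: 30.0
```

Emit:
servo_tool(deltas=[[1, 0, 0, 0, 0], [1, 0, 0, 0, 0], [1, 0, 0, 0, 0], [1, 0, 0, 0, 0]])

```text
time: 5.4
eef_pos: [0.489, 0.3193, 0.1078]
orientation: [0.0, 1.0, 0.017, -0.0]
ft_force: [0.8, 0.3, 0.1]
grip_width: 0.427
grip_force: 30.0
```

```bash
python3 - <<'E'
from h import *
go(488,322,12,2)
c=cap('wrist')
import pickle;pickle.dump(c,open('w2.pkl','wb'))
for p in ((.4906,.3583,.022),):print(proj(c,np.array(p)))
cv2.imwrite('pics/w2.png',cv2.resize(c['pixels'],(800,600),interpolation=cv2.INTER_CUBIC)[:,:,::-1])
E
```

```text
go (488, 322, 12, 2) -> [-0.9 -2.8 95.8] turn -0.001 rows 2.3
(np.float64(216.14379584026008), np.float64(190.82301765725862))
```

View pics/w2.png

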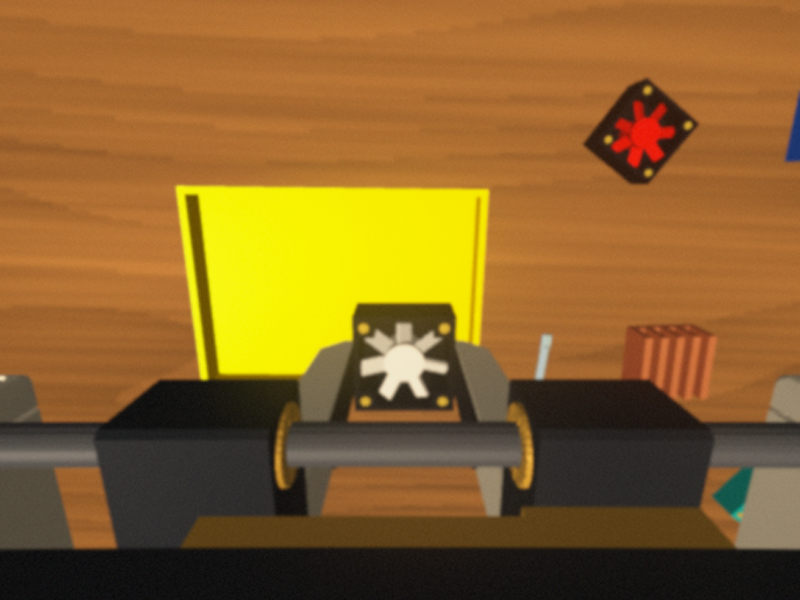

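Wrist view: fan_white is held square at (404,357) above the yellow tray. The tray's far rim corners are (177,186) and (489,189), and the red fan's top is centred at (648,132).

```bash
python3 - <<'E'
from h import *
import pickle
D=pickle.load(open('d.pkl','rb'));s,t=D['side'],D['top']
c=pickle.load(open('w2.pkl','rb'));k=.64
a=[(177*k,186*k),(489*k,189*k),(205*k,378*k)]
for (u,v) in a: print('y rim',onz(c,u,v,.022).round(4))
print('rim z',tri([(c,*a[0]),(t,105*k,273*k),(s,178*k,392*k)]),tri([(c,*a[1]),(t,227*k,272*k),(s,269*k,344*k)]))
print('red',*rect(c,[(u*k,v*k) for u,v in ((648,90),(688,126),(648,173),(608,139))],.02))
print('hs',*rect(c,[(u*k,v*k) for u,v in ((630,331),(704,325),(715,335),(637,340))],.024))
print(tri([(c,648*k,132*k),(t,286*k,251*k),(s,299*k,315*k)]))
E
```

```text
y rim [0.5546 0.4502 0.022 ]
y rim [0.5592 0.2704 0.022 ]
y rim [0.4335 0.4452 0.022 ]
rim z [0.5544019  0.45242015 0.01785179] [0.55939601 0.27179851 0.01288978]
red [592.7 183.7] [31.2 31.  31.4 31.2] [-124.3  145.9   55.9  -34.4]
hs [475.8 148.8] [45.5 10.5 48.3  8. ] [ -83.  -127.4   96.    43. ]
[0.59254408 0.18440336 0.01377681]
```

Emit:
servo_tool(deltas=[[1, -1, -3, 15, 0], [1, -1, -3, 35, 0], [1, -1, -3, 60, 0], [1, -1, -3, 78, 0], [1, -1, -3, 88, 0], [1, -1, -3, 92, 0], [1, -1, -3, 94, 0], [1, -1, -3, 94, 0]])

```text
time: 6.12
eef_pos: [0.4879, 0.3237, 0.0139]
orientation: [-0.0, 1.0, 0.018, 0.0]
ft_force: [0.4, 0.0, -0.2]
grip_width: 0.427
grip_force: 30.0
```

Emit:
servo_tool(deltas=[[1, 0, 0, 0, 0], [1, 0, 0, 0, 0], [1, 0, 0, 1, 0], [1, 0, 0, 1, 0]])

```text
time: 6.45
eef_pos: [0.4878, 0.3239, 0.0131]
orientation: [-0.0, 1.0, 0.018, 0.0]
ft_force: [-1.0, 0.6, -0.1]
grip_width: 0.431
grip_force: 30.0
```

Emit:
servo_tool(deltas=[[1, 0, 0, 1, 0], [1, 0, 0, 1, 0], [1, 0, 0, 2, 0], [1, 0, 0, 2, 0], [1, 0, 0, 2, 0], [1, 0, 0, 2, 0]])

```text
time: 6.95
eef_pos: [0.4876, 0.3238, 0.0106]
orientation: [-0.0, 1.0, 0.018, 0.0]
ft_force: [0.0, -0.5, 1.3]
grip_width: 0.427
grip_force: 30.0
```

Emit:
servo_tool(deltas=[[1, 0, 0, 0.5, 0], [1, 0, 0, 0.5, 0], [1, 0, 0, 1, 0], [1, 0, 0, 1, 0], [1, 0, 0, 1, 0]])

```text
time: 7.37
eef_pos: [0.4876, 0.3238, 0.0106]
orientation: [-0.0, 1.0, 0.018, 0.0]
ft_force: [-2.4, -1.5, 13.6]
grip_width: 0.43
grip_force: 30.0
```

Emit:
servo_tool(deltas=[[0.45, 0, 0, -1, 0], [0.45, 0, 0, -1, 0], [0.45, 0, 0, -1, 0], [0.45, 0, 0, -5, 0], [0.45, 0, 0, -20, 0], [0.45, 0, 0, -55, 0], [0.45, 0, 0, -90, 0], [0.3, 0, 0, -130, 0]])

```text
time: 8.03
eef_pos: [0.4868, 0.3231, 0.14]
orientation: [0.001, 1.0, 0.018, -0.001]
ft_force: [-0.2, 0.8, 0.2]
grip_width: 0.589
grip_force: 0.0
```

```bash
python3 -c "
from h import *
print(manip.state()['eef_pos']);go(592,184,140,-34.4)"
```

```text
[0.48682566 0.32312764 0.14004422]
go (592, 184, 140, -34.4) -> [1.001e+02 1.428e+02 1.000e-01] turn 0.636 rows 5.1
```

Emit:
servo_tool(deltas=[[0.3, 15, 21, 0, 0.1], [0.3, 35, 50, 0, 0.22], [0.3, 57, 80, 0, 0.34], [0.3, 77, 110, 0, 0.46], [0.3, 92, 130, 0, 0.57], [0.3, 100, 143, 0, 0.63], [0.3, 100, 143, 0, 0.636], [0.3, 100, 143, 0, 0.636]])

```text
time: 8.7
eef_pos: [0.5923, 0.1845, 0.1393]
orientation: [0.0, 0.955, -0.295, -0.0]
ft_force: [-1.0, 0.0, -0.5]
grip_width: 0.697
grip_force: 0.0
```

Emit:
servo_tool(deltas=[[0.3, 0, 0, 0, 0], [0.3, 0, 0, 0, 0], [0.3, 0, 0, 0, 0], [0.3, 0, 0, 0, 0]])

```text
time: 9.03
eef_pos: [0.5921, 0.1855, 0.1396]
orientation: [-0.0, 0.956, -0.295, -0.0]
ft_force: [-0.2, -0.0, -0.2]
grip_width: 0.702
grip_force: 0.0
```

```bash
python3 -c "
from h import *
print(manip.state()['eef_pos']);go(592.5,184,8,-34.4)"
```

```text
[0.59209705 0.18552976 0.13961093]
go (592.5, 184, 8, -34.4) -> [  1.3   1.1 131.6] turn 0.002 rows 3.2
```

Emit:
servo_tool(deltas=[[0.3, 1, 1, 20, 0], [0.3, 1, 1, 50, 0], [0.3, 1, 1, 80, 0], [0.3, 1, 1, 105, 0], [0.3, 1, 1, 122, 0], [0.3, 1, 1, 130, 0], [0.3, 1, 1, 131, 0], [0.3, 1, 1, 131, 0]])

```text
time: 9.7
eef_pos: [0.5929, 0.1832, 0.0087]
orientation: [0.0, 0.955, -0.295, -0.0]
ft_force: [0.1, -0.5, 1.1]
grip_width: 0.702
grip_force: 0.0
```

Emit:
servo_tool(deltas=[[1, 0, 0, 0, 0], [1, 0, 0, 0, 0], [1, 0, 0, 0, 0], [1, 0, 0, 0, 0], [1, 0, 0, 0, 0], [1, 0, 0, 0, 0], [1, 0, 0, 0, 0], [1, 0, 0, 0, 0]])

```text
time: 10.37
eef_pos: [0.5934, 0.1833, 0.0094]
orientation: [-0.0, 0.955, -0.296, 0.0]
ft_force: [-0.9, -0.3, 7.2]
grip_width: 0.43
grip_force: 30.0
```

Emit:
servo_tool(deltas=[[1, 0, 0, -5, 0], [1, 0, 0, -20, 0], [1, 0, 0, -45, 0], [1, 0, 0, -70, 0], [1, 0, 0, -90, 0], [1, 0, 0, -100, 0], [1, 0, 0, -100, 0], [1, 0, 0, -100, 0]])

```text
time: 11.03
eef_pos: [0.5928, 0.1832, 0.1086]
orientation: [-0.0, 0.955, -0.295, 0.0]
ft_force: [-0.3, 0.2, -0.3]
grip_width: 0.427
grip_force: 30.0
```

```bash
python3 -c "
from h import *
print(manip.state()['eef_pos']);go(491,394,108,1.5)"
```

```text
[0.59278673 0.1832257  0.10855213]
go (491, 394, 108, 1.5) -> [-203.  -116.5    0.6] turn -0.626 rows 5.6
```

Emit:
servo_tool(deltas=[[1, -20, -12, 0, -0.06], [1, -50, -29, 0, -0.16], [1, -84, -48, 0, -0.26], [1, -118, -67, 0, -0.37], [1, -150, -86, 0, -0.47], [1, -180, -103, 0, -0.56], [1, -198, -114, 0, -0.61], [1, -203, -116, 0, -0.626]])

```text
time: 11.7
eef_pos: [0.488, 0.3975, 0.107]
orientation: [-0.0, 1.0, 0.017, -0.001]
ft_force: [1.0, -0.2, 0.0]
grip_width: 0.428
grip_force: 30.0
```

Emit:
servo_tool(deltas=[[1, 0, 0, 0, 0], [1, 0, 0, 0, 0], [1, 0, 0, 0, 0], [1, 0, 0, 0, 0]])

```text
time: 12.03
eef_pos: [0.4921, 0.3913, 0.1085]
orientation: [0.001, 1.0, 0.011, 0.0]
ft_force: [0.4, 0.5, 0.1]
grip_width: 0.427
grip_force: 30.0
```

```bash
python3 -c "
from h import *
print(manip.state()['eef_pos']);go(491,394,14.5,1.5)
cv2.imwrite('pics/w3.png',cv2.resize(cap('wrist')['pixels'],(800,600))[:,:,::-1])"
```

```text
[0.49206413 0.39131745 0.10846811]
go (491, 394, 14.5, 1.5) -> [-1.  -2.8 94. ] turn -0.004 rows 2.3
```

View pics/w3.png

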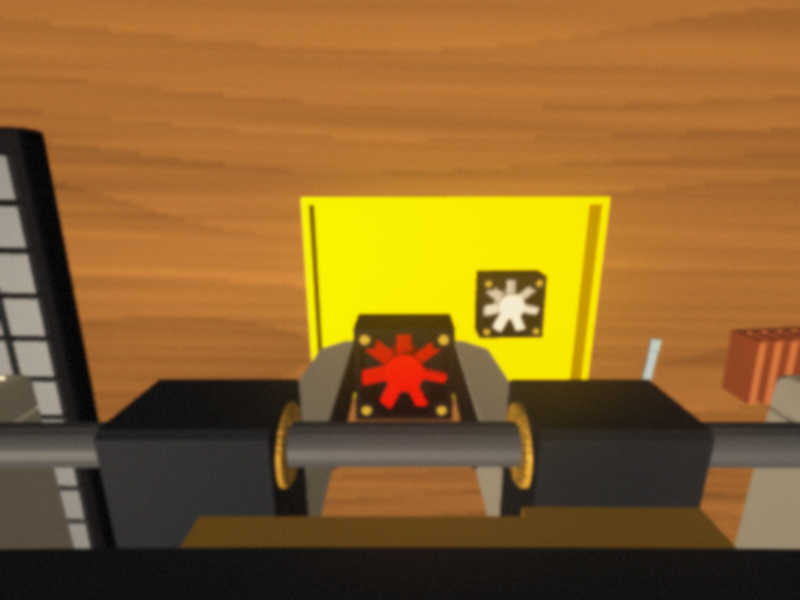

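The wrist view shows fan_white flat in the tray at (512,304), with the red fan held squarely at (404,370) over the free half. I'll lower it.

Emit:
servo_tool(deltas=[[1, -1, -2, 15, 0], [1, -1, -2, 35, 0], [1, -1, -2, 60, 0], [1, -1, -2, 78, 0], [1, -1, -2, 88, 0], [1, -1, -2, 92, 0], [1, -1, -2, 93, 0], [1, -1, -2, 93, 0]])

```text
time: 12.75
eef_pos: [0.4903, 0.3953, 0.0161]
orientation: [-0.0, 1.0, 0.013, 0.0]
ft_force: [0.4, -1.0, -0.1]
grip_width: 0.424
grip_force: 30.0
```

Emit:
servo_tool(deltas=[[1, 0, 0, 0, 0], [1, 0, 0, 0.5, 0], [1, 0, 0, 1, 0], [1, 0, 0, 1.5, 0], [1, 0, 0, 1.5, 0]])

```text
time: 13.17
eef_pos: [0.4899, 0.3955, 0.0144]
orientation: [-0.0, 1.0, 0.013, 0.0]
ft_force: [-0.5, -1.0, -0.9]
grip_width: 0.425
grip_force: 30.0
```

Emit:
servo_tool(deltas=[[1, 0, 0, 0.5, 0], [1, 0, 0, 1, 0], [1, 0, 0, 1.5, 0], [1, 0, 0, 2, 0], [1, 0, 0, 2, 0], [1, 0, 0, 2, 0]])

```text
time: 13.67
eef_pos: [0.4899, 0.3955, 0.0133]
orientation: [-0.0, 1.0, 0.013, 0.0]
ft_force: [-3.0, -1.3, 13.9]
grip_width: 0.423
grip_force: 30.0
```

Emit:
servo_tool(deltas=[[0.5, 0, 0, -1, 0], [0.5, 0, 0, -1, 0], [0.5, 0, 0, -1, 0], [0.5, 0, 0, -5, 0], [0.5, 0, 0, -20, 0], [0.5, 0, 0, -55, 0], [0.4, 0, 0, -90, 0], [0.3, 0, 0, -130, 0]])

```text
time: 14.33
eef_pos: [0.4891, 0.3947, 0.1425]
orientation: [0.001, 1.0, 0.013, -0.001]
ft_force: [1.3, 0.0, -0.4]
grip_width: 0.597
grip_force: 0.0
```

```bash
python3 -c "
from h import *
print(manip.state()['eef_pos']);go(555,-175,180,-15.5)"
```

```text
[0.48914639 0.39470669 0.14245262]
go (555, -175, 180, -15.5) -> [ 51.1 571.3 -36.6] turn 0.296 rows 13.8
```

Emit:
servo_tool(deltas=[[0.3, 2, 25, -5, 0.01], [0.3, 5, 60, -10, 0.03], [0.3, 9, 100, -15, 0.05], [0.3, 12, 140, -20, 0.07], [0.3, 16, 180, -25, 0.09], [0.3, 20, 220, -30, 0.11], [0.3, 23, 260, -35, 0.13], [0.3, 27, 300, -36, 0.15]])

```text
time: 15.0
eef_pos: [0.5246, 0.0943, 0.179]
orientation: [-0.0, 0.998, -0.062, 0.0]
ft_force: [0.9, -0.1, 0.7]
grip_width: 0.7
grip_force: 0.0
```

Emit:
servo_tool(deltas=[[0.3, -3, 38, 0, 0.02], [0.3, -6, 77, 0, 0.04], [0.3, -9, 116, 0, 0.06], [0.3, -12, 155, 0, 0.08], [0.3, -15, 194, 0, 0.1], [0.3, -18, 230, 0, 0.12], [0.3, -20, 255, 0, 0.14], [0.3, -21, 268, 0, 0.146]])

```text
time: 15.67
eef_pos: [0.4693, -0.1709, 0.1784]
orientation: [0.001, 0.991, -0.137, 0.0]
ft_force: [-0.2, -0.7, -0.2]
grip_width: 0.699
grip_force: 0.0
```

Emit:
servo_tool(deltas=[[0.3, 0, 0, 0, 0], [0.3, 0, 0, 0, 0], [0.3, 0, 0, 0, 0], [0.3, 0, 0, 0, 0]])

```text
time: 16.0
eef_pos: [0.4709, -0.1658, 0.1781]
orientation: [-0.0, 0.991, -0.134, -0.0]
ft_force: [0.5, -0.8, 0.4]
grip_width: 0.703
grip_force: 0.0
```

```bash
python3 - <<'E'
from h import *
print(manip.state()['eef_pos'],np.degrees(yaw()))
c=cap('wrist')
import pickle;pickle.dump(c,open('w4.pkl','wb'))
print(proj(c,np.array((.577,-.182,.012))))
cv2.imwrite('pics/w4.png',cv2.resize(c['pixels'],(800,600),interpolation=cv2.INTER_CUBIC)[:,:,::-1])
E
```

```text
[ 0.47089445 -0.16583391  0.17807411] -15.359704004383788
(np.float64(245.81411287183184), np.float64(85.75161549349887))
```

View pics/w4.png

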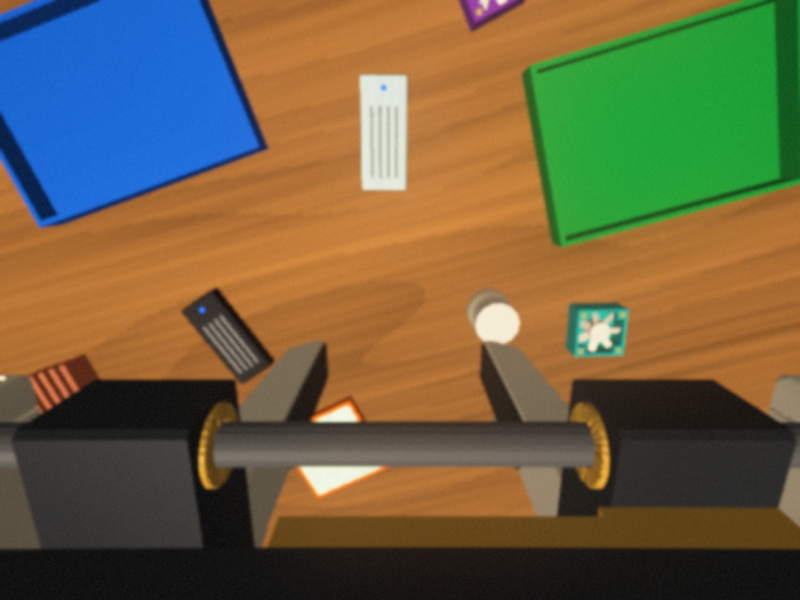

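The wrist view shows the silver drive with corners (361,75), (407,75), (406,190) and (360,189), and the black drive at about (228,335). The gripper is short in x, so I'll recompute.

```bash
python3 - <<'E'
from h import *
import pickle
c=pickle.load(open('w4.pkl','rb'));k=.64
D=pickle.load(open('d.pkl','rb'));s,t=D['side'],D['top'];w1=pickle.load(open('w1.pkl','rb'))
W={'silver':((361,75),(407,75),(406,190),(360,189)),'black':((182,311),(216,290),(272,360),(242,381))}
W1={'silver':((501,56),(539,78),(488,177),(450,158)),'black':((223,187),(265,181),(284,274),(247,282))}
S={'silver':(444,249),'black':(426,307)};T={'silver':(529,263),'black':(414,341)}
for n,p in W.items():
    print(n,*rect(c,[(u*k,v*k) for u,v in p],.012)); m=np.mean(p,0)*k;m1=np.mean(W1[n],0)*k
    print(tri([(c,*m),(w1,*m1),(s,S[n][0]*k,S[n][1]*k),(t,T[n][0]*k,T[n][1]*k)]).round(4))
print('blue',[onz(c,u*k,v*k,.022)[:2].round(3) for u,v in((266,148),(42,225))])
go(577,-181,120,-15)
E
```

```text
silver [ 576.9 -181.5] [32.7 79.2 35.1 78.5] [-105.3  164.3   73.5  -17.5]
[ 0.5786 -0.1819  0.0058]
black [458.6 -12.5] [34.9 73.6 33.7 76.4] [ -74.6 -162.1  110.2   18.7]
[ 0.4582 -0.0083  0.0044]
blue [array([ 0.589, -0.097]), array([0.582, 0.084])]
go (577, -181, 120, -15) -> [106.3 -13.5  58. ] turn -0.006 rows 2.9
```

Emit:
servo_tool(deltas=[[0.3, 25, -3, 15, 0], [0.3, 55, -7, 30, 0], [0.3, 85, -11, 45, 0], [0.3, 103, -13, 55, 0], [0.3, 106, -13, 58, 0.005], [0.3, 106, -13, 58, 0.005], [0.3, 106, -13, 58, 0.005], [0.3, 106, -13, 58, 0.005]])

```text
time: 16.72
eef_pos: [0.5751, -0.1826, 0.1207]
orientation: [-0.0, 0.991, -0.137, -0.0]
ft_force: [0.4, -0.7, -0.1]
grip_width: 0.699
grip_force: 0.0
```

```bash
python3 -c "
from h import *
print(manip.state()['eef_pos']);go(577,-181.5,6,-16)"
```

```text
[ 0.57506274 -0.18258436  0.12068964]
go (577, -181.5, 6, -16) -> [  1.6  -1.6 114.7] turn 0.004 rows 2.8
```

Emit:
servo_tool(deltas=[[0.3, 1, -2, 20, 0], [0.3, 1, -2, 50, 0], [0.3, 1, -2, 80, 0], [0.3, 1, -2, 100, 0], [0.3, 1, -2, 110, 0], [0.3, 1, -2, 114, 0], [0.3, 1, -2, 114, 0], [0.3, 1, -2, 114, 0]])

```text
time: 17.38
eef_pos: [0.5781, -0.1815, 0.0073]
orientation: [0.0, 0.991, -0.137, 0.001]
ft_force: [-0.3, 0.0, -0.5]
grip_width: 0.698
grip_force: 0.0
```

Emit:
servo_tool(deltas=[[1, 0, 0, 0, 0], [1, 0, 0, 0, 0], [1, 0, 0, 0, 0], [1, 0, 0, 0, 0], [1, 0, 0, 0, 0], [1, 0, 0, 0, 0], [1, 0, 0, 0, 0], [1, 0, 0, 0, 0]])

```text
time: 18.05
eef_pos: [0.5778, -0.1812, 0.0064]
orientation: [-0.0, 0.991, -0.137, 0.0]
ft_force: [-0.5, 1.3, 5.8]
grip_width: 0.359
grip_force: 30.0
```

Gripped (33.4 mm). Lifting.

Emit:
servo_tool(deltas=[[1, 0, 0, -5, 0], [1, 0, 0, -20, 0], [1, 0, 0, -45, 0], [1, 0, 0, -70, 0], [1, 0, 0, -90, 0], [1, 0, 0, -100, 0], [1, 0, 0, -100, 0], [1, 0, 0, -100, 0]])

```text
time: 18.72
eef_pos: [0.5776, -0.1811, 0.106]
orientation: [-0.0, 0.991, -0.137, 0.0]
ft_force: [-0.1, 0.3, -0.6]
grip_width: 0.362
grip_force: 30.0
```

```bash
python3 -c "
from h import *
print(manip.state()['eef_pos']);go(651,-38,107,2.8)"
```

```text
[ 0.57763883 -0.18113622  0.10597731]
go (651, -38, 107, 2.8) -> [  31.7 -157.7   -1. ] turn -0.324 rows 3.9
```

Emit:
servo_tool(deltas=[[1, 3, -15, 0, -0.03], [1, 8, -40, 0, -0.08], [1, 14, -70, 0, -0.14], [1, 20, -100, 0, -0.21], [1, 26, -128, 0, -0.27], [1, 30, -148, -1, -0.31], [1, 32, -157, -1, -0.324], [1, 32, -157, -1, -0.324]])

```text
time: 19.38
eef_pos: [0.6516, -0.036, 0.106]
orientation: [-0.0, 1.0, 0.026, -0.001]
ft_force: [-0.5, -0.4, -0.9]
grip_width: 0.359
grip_force: 30.0
```

Emit:
servo_tool(deltas=[[1, 0, 0, 0, 0], [1, 0, 0, 0, 0], [1, 0, 0, 0, 0], [1, 0, 0, 0, 0]])

```text
time: 19.72
eef_pos: [0.6506, -0.0406, 0.1072]
orientation: [0.0, 1.0, 0.023, -0.0]
ft_force: [-0.6, -0.3, -0.7]
grip_width: 0.355
grip_force: 30.0
```

```bash
python3 -c "
from h import *
print(manip.state()['eef_pos'],np.degrees(yaw()));go(651,-38,13,2.8)
cv2.imwrite('pics/w5.png',cv2.resize(cap('wrist')['pixels'],(800,600))[:,:,::-1])"
```

```text
[ 0.65062577 -0.04060041  0.10722564] 2.6501558224482094
go (651, -38, 13, 2.8) -> [ 0.5 -2.6 94.2] turn -0.003 rows 2.3
```

View pics/w5.png

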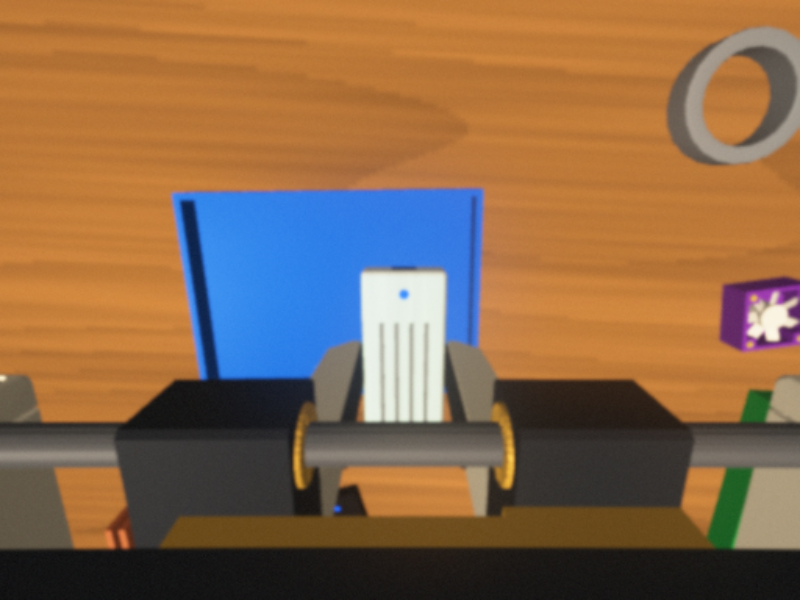

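The wrist view shows the silver drive held straight at (404,345), aligned with the tray, whose far rim runs from (175,194) to (482,189). I'll lower it.

Emit:
servo_tool(deltas=[[1, 0, -2, 15, 0], [1, 0, -2, 35, 0], [1, 0, -2, 60, 0], [1, 0, -2, 78, 0], [1, 0, -2, 88, 0], [1, 0, -2, 93, 0], [1, 0, -2, 94, 0], [1, 0, -2, 94, 0]])

```text
time: 20.43
eef_pos: [0.6513, -0.0371, 0.0136]
orientation: [0.0, 1.0, 0.024, 0.0]
ft_force: [0.7, -1.3, -0.9]
grip_width: 0.361
grip_force: 30.0
```

Emit:
servo_tool(deltas=[[1, 0, 0, 0, 0], [1, 0, 0, 0.5, 0], [1, 0, 0, 1, 0], [1, 0, 0, 1.5, 0], [1, 0, 0, 1.5, 0], [1, 0, 0, 1.5, 0]])

```text
time: 20.93
eef_pos: [0.6511, -0.0368, 0.0117]
orientation: [-0.0, 1.0, 0.024, 0.0]
ft_force: [0.2, 0.1, -0.7]
grip_width: 0.36
grip_force: 30.0
```

Emit:
servo_tool(deltas=[[1, 0, 0, 0.5, 0], [1, 0, 0, 1, 0], [1, 0, 0, 1.5, 0], [1, 0, 0, 2, 0], [1, 0, 0, 2, 0], [1, 0, 0, 2, 0]])

```text
time: 21.43
eef_pos: [0.651, -0.0369, 0.0104]
orientation: [-0.0, 1.0, 0.024, 0.0]
ft_force: [-2.8, 0.7, 8.7]
grip_width: 0.359
grip_force: 30.0
```

Contact. Releasing and retreating.

Emit:
servo_tool(deltas=[[0.55, 0, 0, -1, 0], [0.55, 0, 0, -1, 0], [0.55, 0, 0, -1, 0], [0.55, 0, 0, -5, 0], [0.55, 0, 0, -20, 0], [0.55, 0, 0, -55, 0], [0.4, 0, 0, -80, 0], [0.3, 0, 0, -110, 0]])

```text
time: 22.1
eef_pos: [0.6505, -0.037, 0.1203]
orientation: [0.0, 1.0, 0.024, -0.001]
ft_force: [0.4, -0.2, -0.4]
grip_width: 0.548
grip_force: 0.0
```

```bash
python3 -c "
from h import *
print(manip.state()['eef_pos']);go(458.3,-10.5,120,18)"
```

```text
[ 0.65050626 -0.03697419  0.12027353]
go (458.3, -10.5, 120, 18) -> [-190.7  -35.8    0.5] turn -0.265 rows 4.7
```

Emit:
servo_tool(deltas=[[0.3, -20, -4, 0, -0.03], [0.3, -50, -9, 0, -0.07], [0.3, -88, -16, 0, -0.12], [0.3, -125, -23, 0, -0.17], [0.3, -160, -30, 0, -0.22], [0.3, -183, -34, 0, -0.25], [0.3, -191, -36, 0, -0.265], [0.3, -191, -36, 0, -0.265]])

```text
time: 22.77
eef_pos: [0.457, -0.0101, 0.12]
orientation: [-0.0, 0.988, 0.157, -0.0]
ft_force: [0.1, 0.4, 0.1]
grip_width: 0.701
grip_force: 0.0
```

Emit:
servo_tool(deltas=[[0.3, 0, 0, 0, 0], [0.3, 0, 0, 0, 0], [0.3, 0, 0, 0, 0], [0.3, 0, 0, 0, 0]])

```text
time: 23.1
eef_pos: [0.4597, -0.0103, 0.1194]
orientation: [0.0, 0.988, 0.156, 0.0]
ft_force: [0.1, -0.3, -0.7]
grip_width: 0.702
grip_force: 0.0
```

```bash
python3 -c "
from h import *
print(manip.state()['eef_pos']);go(458.3,-10.5,6.5,18)
c=cap('wrist');cv2.imwrite('pics/w6.png',cv2.resize(c['pixels'],(800,600))[:,:,::-1])
cv2.imwrite('w6raw.png',c['pixels'][:,:,::-1])"
```

```text
[ 0.4596893  -0.01034923  0.11943272]
go (458.3, -10.5, 6.5, 18) -> [ -1.4  -0.3 112.9] turn -0.001 rows 2.7
```

View pics/w6.png

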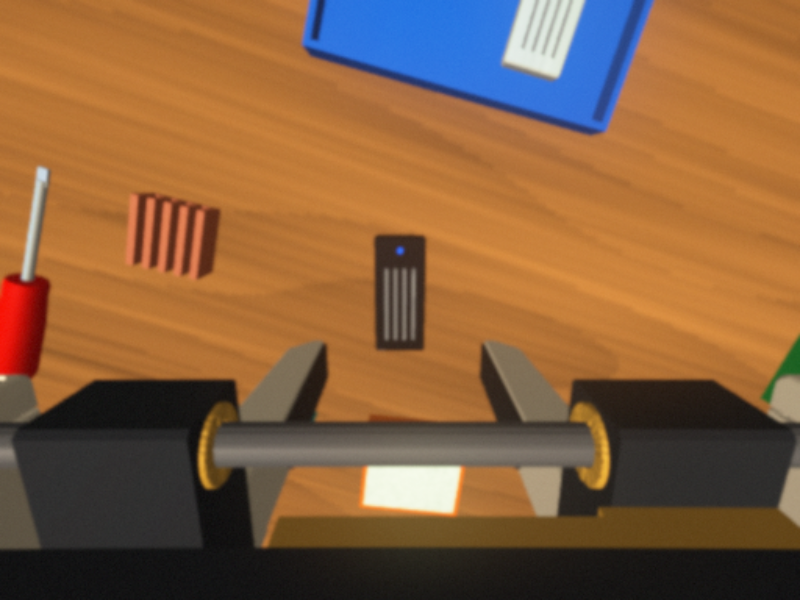

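The wrist view shows the black drive straight, with corners (376,236), (425,236), (424,350) and (376,349). The heatsink is at (172,235), and the silver drive lies flat in the blue tray. I'll check the pose numerically before descending.

```bash
python3 - <<'E'
from h import *
c=cap('wrist');k=.64
print(c['view'].round(3).tolist())
print(*rect(c,[(u*k,v*k) for u,v in((376,236),(425,236),(424,350),(376,349))],.012))
print('hs',*rect(c,[(u*k,v*k) for u,v in((132,193),(220,209),(197,277),(127,261))],.024))
print([x*1/k for x in proj(c,np.array((.4583,-.0105,.012)))])
go(458.3,-10.5,6.5,18)
E
```

```text
[[0.309, -0.951, 0.0, -0.153], [-0.917, -0.297, 0.266, 0.412], [-0.253, -0.082, -0.964, 0.41], [0.0, 0.0, 0.0, 1.0]]
[458.  -10.2] [31.7 79.3 33.4 78.5] [ -72.  -161.7  106.7   17. ]
hs [453.1 137.9] [52.3 46.5 43.5 42.6] [-82.3 173.3  94.4   4.1]
[np.float64(400.7702764096213), np.float64(294.5806313734433)]
go (458.3, -10.5, 6.5, 18) -> [-8.000e-01 -1.000e-01  1.129e+02] turn -0.001 rows 2.7
```

Excellent agreement. Descend and grip.

Emit:
servo_tool(deltas=[[0.3, -1, 0, 20, 0], [0.3, -1, 0, 50, 0], [0.3, -1, 0, 80, 0], [0.3, -1, 0, 100, 0], [0.3, -1, 0, 109, 0], [0.3, -1, 0, 112, 0], [0.3, -1, 0, 112, 0], [0.3, -1, 0, 112, 0]])

```text
time: 23.87
eef_pos: [0.4579, -0.0106, 0.0083]
orientation: [0.0, 0.988, 0.156, 0.0]
ft_force: [-0.5, -0.8, -0.1]
grip_width: 0.699
grip_force: 0.0
```

Emit:
servo_tool(deltas=[[1, 0, 0, 0, 0], [1, 0, 0, 0, 0], [1, 0, 0, 0, 0], [1, 0, 0, 0, 0], [1, 0, 0, 0, 0], [1, 0, 0, 0, 0], [1, 0, 0, 0, 0], [1, 0, 0, 0, 0]])

```text
time: 24.53
eef_pos: [0.4577, -0.0104, 0.0079]
orientation: [-0.0, 0.988, 0.156, 0.0]
ft_force: [-0.5, 0.5, 6.7]
grip_width: 0.354
grip_force: 30.0
```

Emit:
servo_tool(deltas=[[1, 0, 0, -5, 0], [1, 0, 0, -20, 0], [1, 0, 0, -45, 0], [1, 0, 0, -70, 0], [1, 0, 0, -90, 0], [1, 0, 0, -100, 0], [1, 0, 0, -100, 0], [1, 0, 0, -100, 0]])

```text
time: 25.2
eef_pos: [0.4577, -0.0105, 0.108]
orientation: [0.0, 0.988, 0.156, 0.001]
ft_force: [0.6, -0.1, -0.3]
grip_width: 0.36
grip_force: 30.0
```

```bash
python3 -c "
from h import *
print(manip.state()['eef_pos']);go(647,38,107,2.8)"
```

```text
[ 0.45774846 -0.01051668  0.10802544]
go (647, 38, 107, 2.8) -> [195.   12.3   1.3] turn 0.265 rows 4.7
```

Emit:
servo_tool(deltas=[[1, 20, 1, 0, 0.03], [1, 50, 3, 0, 0.07], [1, 88, 6, 0, 0.12], [1, 125, 8, 0, 0.17], [1, 160, 10, 0, 0.22], [1, 185, 11, 0, 0.25], [1, 194, 12, 0, 0.265], [1, 195, 12, 0, 0.265]])

```text
time: 25.87
eef_pos: [0.6475, 0.0389, 0.1056]
orientation: [0.0, 1.0, 0.025, -0.001]
ft_force: [-0.6, 0.1, -0.3]
grip_width: 0.359
grip_force: 30.0
```

Emit:
servo_tool(deltas=[[1, 0, 0, 0, 0], [1, 0, 0, 0, 0], [1, 0, 0, 0, 0], [1, 0, 0, 0, 0]])

```text
time: 26.2
eef_pos: [0.6456, 0.0376, 0.1077]
orientation: [0.0, 1.0, 0.024, -0.0]
ft_force: [-0.5, -0.3, -1.1]
grip_width: 0.354
grip_force: 30.0
```

```bash
python3 -c "
from h import *
print(manip.state()['eef_pos'],np.degrees(yaw()));go(648,38,15,2.8)
cv2.imwrite('pics/w7.png',cv2.resize(cap('wrist')['pixels'],(800,600))[:,:,::-1])"
```

```text
[0.64564916 0.03761981 0.10773344] 2.7773198483308494
go (648, 38, 15, 2.8) -> [ 2.4 -0.3 92.7] turn -0.0 rows 2.2
```

View pics/w7.png

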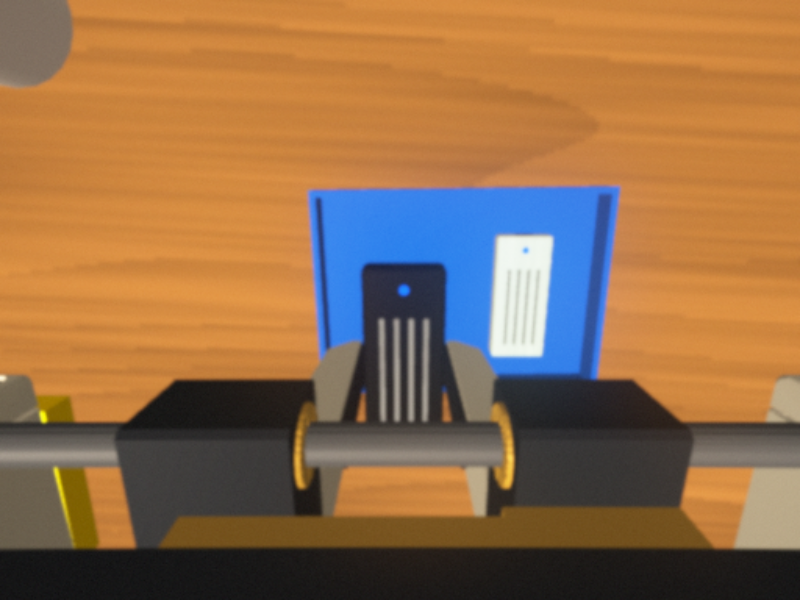

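The silver drive is flat in the blue tray at (522,296), and the black drive is held straight at (404,345) over the free half. I'll lower it; contact should come at a TCP height of about 12 mm.

Emit:
servo_tool(deltas=[[1, 2, 0, 15, 0], [1, 2, 0, 35, 0], [1, 2, 0, 60, 0], [1, 2, 0, 78, 0], [1, 2, 0, 88, 0], [1, 2, 0, 92, 0], [1, 2, 0, 93, 0], [1, 2, 0, 93, 0]])

```text
time: 26.92
eef_pos: [0.6491, 0.0382, 0.0152]
orientation: [-0.0, 1.0, 0.024, 0.0]
ft_force: [-0.1, -1.0, -0.4]
grip_width: 0.359
grip_force: 30.0
```

Emit:
servo_tool(deltas=[[1, 0, 0, 0.5, 0], [1, 0, 0, 1, 0], [1, 0, 0, 1.5, 0], [1, 0, 0, 2, 0], [1, 0, 0, 2, 0], [1, 0, 0, 2, 0]])

```text
time: 27.42
eef_pos: [0.6488, 0.0384, 0.0127]
orientation: [-0.0, 1.0, 0.024, 0.0]
ft_force: [0.3, -0.5, -0.5]
grip_width: 0.358
grip_force: 30.0
```

Emit:
servo_tool(deltas=[[1, 0, 0, 0.5, 0], [1, 0, 0, 1, 0], [1, 0, 0, 1.5, 0], [1, 0, 0, 1.5, 0], [1, 0, 0, 1.5, 0]])

```text
time: 27.83
eef_pos: [0.6488, 0.0383, 0.0119]
orientation: [-0.0, 1.0, 0.024, 0.0]
ft_force: [-2.6, -1.0, 9.3]
grip_width: 0.358
grip_force: 30.0
```

Emit:
servo_tool(deltas=[[0.55, 0, 0, -1, 0], [0.55, 0, 0, -1, 0], [0.55, 0, 0, -1, 0], [0.55, 0, 0, -5, 0], [0.55, 0, 0, -20, 0], [0.55, 0, 0, -55, 0], [0.4, 0, 0, -80, 0], [0.25, 0, 0, -110, 0]])

```text
time: 28.5
eef_pos: [0.6482, 0.0382, 0.1217]
orientation: [0.0, 1.0, 0.024, -0.001]
ft_force: [-0.7, 0.1, -0.3]
grip_width: 0.549
grip_force: 0.0
```

```bash
python3 -c "
from h import *
print(manip.state()['eef_pos']);go(451,140,120,5)"
```

```text
[0.64821912 0.03820744 0.12174582]
go (451, 140, 120, 5) -> [-192.  -111.3    2. ] turn -0.039 rows 5.3
```

Emit:
servo_tool(deltas=[[0.25, -20, -12, 0, 0], [0.25, -50, -29, 0, -0.01], [0.25, -85, -49, 0, -0.02], [0.25, -120, -69, 0, -0.02], [0.25, -155, -90, 1, -0.03], [0.25, -180, -104, 2, -0.04], [0.25, -190, -110, 2, -0.04], [0.25, -192, -111, 2, -0.04]])

```text
time: 29.17
eef_pos: [0.4497, 0.141, 0.1194]
orientation: [-0.0, 0.999, 0.046, -0.001]
ft_force: [-0.6, -0.6, -0.4]
grip_width: 0.747
grip_force: 0.0
```

Emit:
servo_tool(deltas=[[0.25, 0, 0, 0, 0], [0.25, 0, 0, 0, 0], [0.25, 0, 0, 0, 0], [0.25, 0, 0, 0, 0]])

```text
time: 29.5
eef_pos: [0.4529, 0.1391, 0.1191]
orientation: [0.0, 0.999, 0.043, 0.0]
ft_force: [-0.1, -0.4, -0.2]
grip_width: 0.748
grip_force: 0.0
```

```bash
python3 -c "
from h import *
print(manip.state()['eef_pos']);go(451,140,8,5)
c=cap('wrist');cv2.imwrite('pics/w8.png',cv2.resize(c['pixels'],(800,600))[:,:,::-1])
print([x/.64 for x in proj(c,np.array((.451,.140,.024)))])"
```

```text
[0.45287158 0.13914244 0.11905018]
go (451, 140, 8, 5) -> [ -1.9  -1.  111. ] turn -0.0 rows 2.7
[np.float64(399.1189647973542), np.float64(301.2520969229014)]
```

View pics/w8.png

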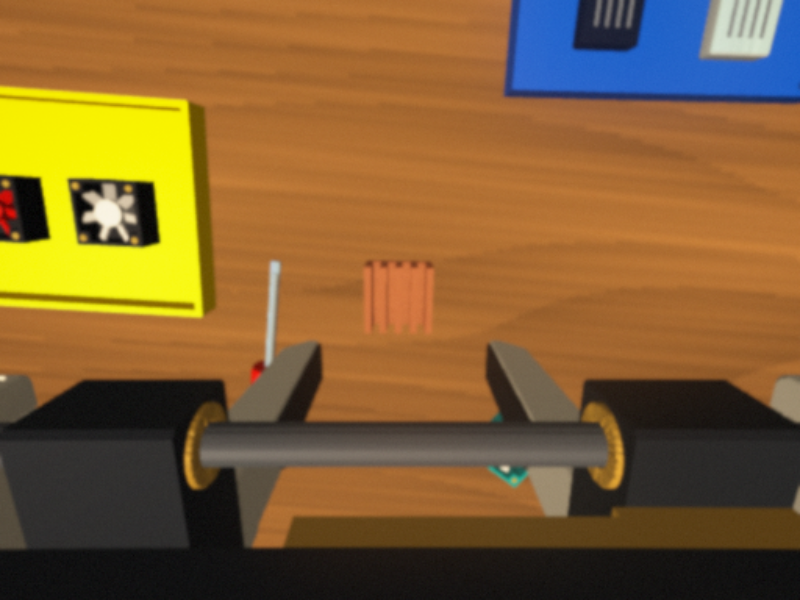

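The wrist view shows the heatsink square with the gripper at (399,298), matching the prediction. The screwdriver shaft at (272,310) is about 79 mm from the heatsink's centre, so the fingers clear it.

Emit:
servo_tool(deltas=[[0.25, -2, -1, 20, 0], [0.25, -2, -1, 50, 0], [0.25, -2, -1, 80, 0], [0.25, -2, -1, 100, 0], [0.25, -2, -1, 108, 0], [0.25, -2, -1, 110, 0], [0.25, -2, -1, 110, 0], [0.25, -2, -1, 110, 0]])

```text
time: 30.22
eef_pos: [0.45, 0.1406, 0.0099]
orientation: [-0.0, 0.999, 0.044, 0.0]
ft_force: [-0.0, 0.0, -0.1]
grip_width: 0.747
grip_force: 0.0
```

Emit:
servo_tool(deltas=[[1, 0, 0, 0, 0], [1, 0, 0, 0, 0], [1, 0, 0, 0, 0], [1, 0, 0, 0, 0], [1, 0, 0, 0, 0], [1, 0, 0, 0, 0], [1, 0, 0, 0, 0], [1, 0, 0, 0, 0]])

```text
time: 30.88
eef_pos: [0.4497, 0.1409, 0.0096]
orientation: [-0.0, 0.999, 0.044, 0.0]
ft_force: [-1.5, 0.4, 8.0]
grip_width: 0.471
grip_force: 30.0
```

Emit:
servo_tool(deltas=[[1, 0, 0, -5, 0], [1, 0, 0, -20, 0], [1, 0, 0, -45, 0], [1, 0, 0, -70, 0], [1, 0, 0, -90, 0], [1, 0, 0, -110, 0], [1, 0, 0, -115, 0], [1, 0, 0, -115, 0]])

```text
time: 31.55
eef_pos: [0.45, 0.141, 0.1254]
orientation: [-0.001, 0.999, 0.044, 0.001]
ft_force: [0.7, -0.4, -1.2]
grip_width: 0.472
grip_force: 30.0
```

```bash
python3 -c "
from h import *
print(manip.state()['eef_pos']);go(490,-120,124,2)"
```

```text
[0.45003626 0.14098039 0.12542311]
go (490, -120, 124, 2) -> [ 16.6 263.5   1.2] turn 0.054 rows 6.3
```

Emit:
servo_tool(deltas=[[1, 1, 15, 0, 0], [1, 3, 45, 0, 0.01], [1, 5, 80, 0, 0.02], [1, 7, 116, 0, 0.03], [1, 9, 152, 0, 0.04], [1, 12, 188, 0, 0.05], [1, 14, 226, 0, 0.054], [1, 17, 263, 0, 0.054]])

```text
time: 32.22
eef_pos: [0.4889, -0.1216, 0.1227]
orientation: [-0.0, 1.0, 0.017, -0.001]
ft_force: [0.7, -0.6, -1.0]
grip_width: 0.469
grip_force: 30.0
```

```bash
python3 -c "
from h import *
print(manip.state()['eef_pos']);go(526,-379,124,0)"
```

```text
[ 0.48887335 -0.12156188  0.12265127]
go (526, -379, 124, 0) -> [ 28.2 258.6  -1.5] turn 0.035 rows 6.2
```

Emit:
servo_tool(deltas=[[1, 4, 36, 0, 0], [1, 8, 73, 0, 0.01], [1, 12, 110, 0, 0.02], [1, 16, 147, 0, 0.03], [1, 20, 184, 0, 0.03], [1, 24, 220, 0, 0.03], [1, 27, 246, 0, 0.035], [1, 28, 258, 0, 0.035]])

```text
time: 32.88
eef_pos: [0.5256, -0.3809, 0.1222]
orientation: [0.0, 1.0, -0.002, -0.001]
ft_force: [-0.6, 0.3, -1.2]
grip_width: 0.471
grip_force: 30.0
```

Emit:
servo_tool(deltas=[[1, 0, 0, 0, 0], [1, 0, 0, 0, 0], [1, 0, 0, 0, 0], [1, 0, 0, 0, 0], [1, 0, 0, 0, 0]])

```text
time: 33.3
eef_pos: [0.527, -0.3749, 0.1241]
orientation: [-0.0, 1.0, 0.001, -0.0]
ft_force: [0.3, -0.5, -1.4]
grip_width: 0.47
grip_force: 30.0
```

```bash
python3 -c "
from h import *
print(manip.state()['eef_pos'],np.degrees(yaw()));go(526,-379,17,0)
cv2.imwrite('pics/w9.png',cv2.resize(cap('wrist')['pixels'],(800,600))[:,:,::-1])"
```

```text
[ 0.52699677 -0.37492563  0.12405118] 0.10838483157486191
go (526, -379, 17, 0) -> [ -1.    4.2 107. ] turn 0.002 rows 2.6
```

View pics/w9.png

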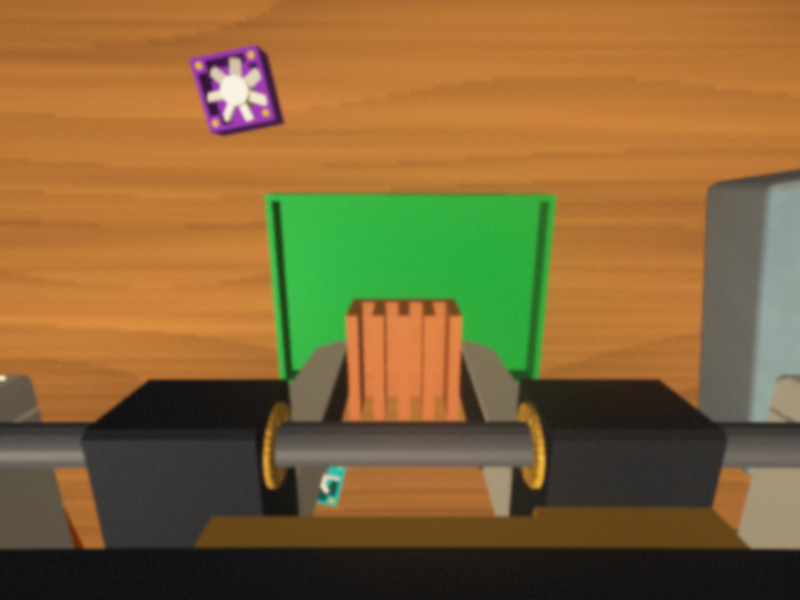

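The heatsink is held upright at (404,360), centred over the green tray. Contact should come at a TCP height of about 13.6 mm.

Emit:
servo_tool(deltas=[[1, -1, 4, 15, 0], [1, -1, 4, 40, 0], [1, -1, 4, 68, 0], [1, -1, 4, 90, 0], [1, -1, 4, 102, 0], [1, -1, 4, 106, 0], [1, -1, 4, 107, 0], [1, -1, 4, 107, 0]])

```text
time: 34.02
eef_pos: [0.5261, -0.3808, 0.0178]
orientation: [0.0, 1.0, -0.0, 0.0]
ft_force: [-0.4, -0.8, -0.2]
grip_width: 0.467
grip_force: 30.0
```

Emit:
servo_tool(deltas=[[1, 0, 0, 0.5, 0], [1, 0, 0, 1, 0], [1, 0, 0, 1.5, 0], [1, 0, 0, 2, 0], [1, 0, 0, 2, 0], [1, 0, 0, 2, 0]])

```text
time: 34.52
eef_pos: [0.5257, -0.3807, 0.0153]
orientation: [0.0, 1.0, -0.0, 0.0]
ft_force: [0.2, 0.5, 0.3]
grip_width: 0.47
grip_force: 30.0
```

Emit:
servo_tool(deltas=[[1, 0, 0, 0.5, 0], [1, 0, 0, 1, 0], [1, 0, 0, 1.5, 0], [1, 0, 0, 1.5, 0], [1, 0, 0, 1.5, 0]])

```text
time: 34.93
eef_pos: [0.5257, -0.3806, 0.0137]
orientation: [-0.0, 1.0, -0.0, -0.0]
ft_force: [0.1, 0.7, 1.3]
grip_width: 0.469
grip_force: 30.0
```

Emit:
servo_tool(deltas=[[1, 0, 0, 0.5, 0], [1, 0, 0, 1, 0], [1, 0, 0, 1, 0], [1, 0, 0, 1, 0]])

```text
time: 35.27
eef_pos: [0.5257, -0.3807, 0.0136]
orientation: [0.0, 1.0, -0.0, 0.0]
ft_force: [-2.4, 1.2, 12.3]
grip_width: 0.472
grip_force: 30.0
```

Emit:
servo_tool(deltas=[[0.4, 0, 0, -1, 0], [0.4, 0, 0, -1, 0], [0.4, 0, 0, -1, 0], [0.4, 0, 0, -5, 0], [0.4, 0, 0, -20, 0], [0.4, 0, 0, -55, 0], [0.3, 0, 0, -90, 0], [0.2, 0, 0, -130, 0]])

```text
time: 35.93
eef_pos: [0.5249, -0.3801, 0.1429]
orientation: [-0.001, 1.0, -0.0, -0.001]
ft_force: [0.9, 0.1, -0.3]
grip_width: 0.701
grip_force: 0.0
```

Emit:
servo_tool(deltas=[[0.2, -25, 25, -10, 0], [0.2, -50, 50, -20, 0], [0.2, -75, 75, -30, 0], [0.2, -100, 100, -40, 0], [0.2, -125, 125, -50, 0], [0.2, -150, 150, -60, 0], [0.2, -175, 175, -60, 0], [0.2, -200, 200, -60, 0]])

```text
time: 36.6
eef_pos: [0.3244, -0.582, 0.2036]
orientation: [0.001, 1.0, -0.0, 0.0]
ft_force: [0.0, 0.0, -0.3]
grip_width: 0.797
grip_force: 0.0
```

Emit:
servo_tool(deltas=[[0.2, 0, 0, 0, 0], [0.2, 0, 0, 0, 0], [0.2, 0, 0, 0, 0], [0.2, 0, 0, 0, 0]])

```text
time: 36.93
eef_pos: [0.3269, -0.5795, 0.2025]
orientation: [-0.0, 1.0, 0.001, 0.0]
ft_force: [-0.0, 1.0, -0.6]
grip_width: 0.8
grip_force: 0.0
```

```bash
python3 - <<'E'
from h import *
t=cap('top');cv2.imwrite('pics/top1.png',cv2.resize(t['pixels'],(800,600),interpolation=cv2.INTER_CUBIC)[:,:,::-1])
s=manip.state();print(s['eef_pos'],abs(s['dq']).max())
E
```

```text
[ 0.32713782 -0.57945543  0.20246282] 0.004568208946511302
```

View pics/top1.png

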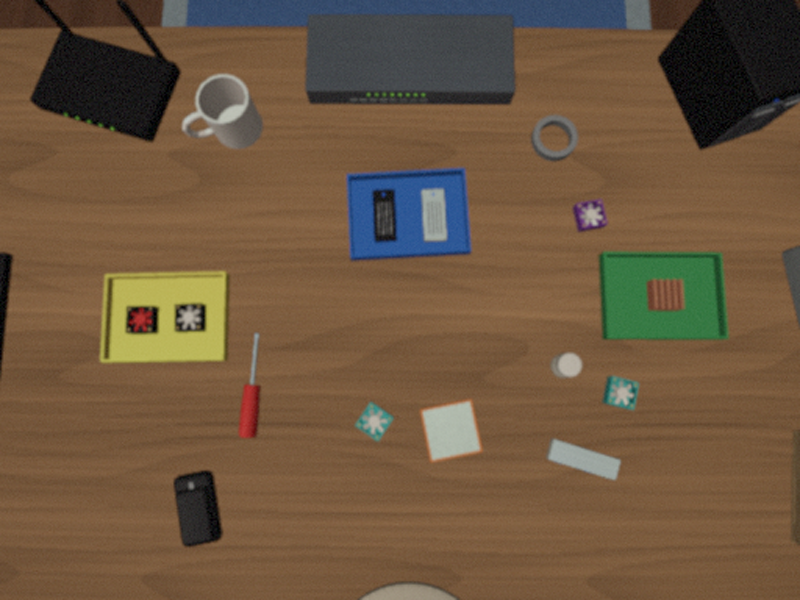

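The top view shows everything where it belongs:
- **Yellow tray:** the fans at (142,320) and (190,318).
- **Blue tray:** the drives at (385,215) and (433,214).
- **Green tray:** the heatsink at (666,295).

All lie flat and clear of the walls. The screwdriver, jar and look-alikes have not moved.

```bash
python3 -c "
from cell import close_job
print(close_job())"
```

```text
the job is handed in; nothing more can be done
None
```

The job is handed in: both fans are in the yellow tray, both drives in the blue and the heatsink in the green, all lying flat in the last picture, with the screwdriver, jar and look-alikes untouched, after about 37 s of the 128 s allowed.

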